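# Set up a tournament commentary position

## Robot

A 6-joint arm with a two-finger parallel gripper is mounted at the origin on the work surface. World frame = base frame: x ahead of the robot, y to its left, z up, the work surface at z = 0. Lengths are in m, angles in degrees, forces in N, time in s.
With the tool pointing down it reaches from about 0.25 to 0.725 m from the base axis. Payload 9.7 kg.
Tool frame: the origin (TCP) lies at the very end of the fingers, on their centre line; the grasp point (between the pads) lies 19 mm behind it (bot.hold_point_z is the distance from the TCP to the grasp point, in m); z points along the fingers, y is the line along which they close (so a half turn about z gives the same grasp; the last joint's range is limited). The gripper opens to 85 mm and grips with 20 to 120 N. Pads are 22 mm wide; open, the fingers measure 114 mm over their backs; the gripper's body (76 mm by 85 mm) begins 54 mm behind the grasp point. The pads swing forward as they close: fully open they stand 13 mm farther back than shut.
Start: joints at [-75.115, 4.979, 10.078, 95.1, 0, 90], TCP at [0.141, -0.532, 0.231] pointing down, gripper open.
Joint ranges: [-179.16, 179.16], [-48.56, 103.87], [-65.8, 70.77], [-126.05, 130.52], [-82.76, 87.17], [-180, 180]. Speed limits (degrees/s): [127.2, 127.2, 147.25, 180, 180, 180].

## Interface

Orientations are given as [roll, pitch, yaw] about the fixed x, y, z axes, in that order (R = Rz(yaw) Ry(pitch) Rx(roll)).
In Python, from workcell import bot gives the robot as it stands.
- The arm moves only by the tool play_rows, never from a script. Its argument "targets" is a list of rows, each an object with "grip": the closure in counts, from 0 (fully open) to 255 (shut); "linear": the shift along the world's x, y, z in cm, a list of three; "delta_rot": the turn, a rotation vector about the world's x, y, z in rad, a list of three. A call has 1 to 10 rows; each row is the pose to reach, as a shift and turn from the pose commanded when the call began; what a row does not reach only later rows make up. A row lasts 1/10 s, in which the tool goes at most 50 mm and 8.59 degrees, less where a joint would pass 70% of its speed; a pose out of reach is approached as far as the arm can. A call with a gripper value outside its range is refused whole. The fingers move at their own pace and stop on an object; "force" is the grip in N (left out, the last holds). Time passes only in rows, so rows that repeat a pose let the fingers close. It gives the time, the measured TCP pose, the force, the opening and the grip force at its end, in the units of the state.
- bot.get_obs(): the state, without advancing time (a new reading comes with each control period).
- bot.camera(name): name is "side" or "top"; returns a dict with "color" (480x640x3 uint8, red, green, blue), "range_z" (480x640 float32, m along the optical axis (not along the pixel's ray), 0 where there is no reading), "fov_y" (degrees; the focal length in pixels is half the picture's height over the tangent of half this angle, whatever the lens; pixels are square), "cx", "cy" (the principal point, pixels), "world_to_cam" (4x4, takes a point from world to camera coordinates). Camera axes: x right, y up, looking along -z (the intrinsics and any distortion apply to the point x, -y, -z); pixel columns grow to the right and rows downward; lengths in m; the calibration is good to about 2 mm. A picture is of the moment at which its call begins.
- bot.job_done(): hands the job in; it is judged then, once.
Trained networks look in a picture, given as the dict that the camera call returned (one of the last four; its "shot" number tells which), for a name from the list of things; names that differ only in an ending like _2 or _b are one class to them, and where a whole thing is asked for, a point or a joint stands for the part that bears it (a point fixed in the world has none). Each returns a list of dicts, best first, with "conf" (0 to 1); they miss things now and then, are a little off and sometimes report something else, mostly with a low value. They report only what shows in the picture. A call takes as long as a camera call.
- bot.search_frame(picture, target): "box" ([left, top, right, bottom] in pixels, round what is visible of it).
- bot.trace(picture, target): "pixels" (480x640 bool, what is visible of it) and "box" ([left, top, right, bottom] in pixels, round what is visible of it).
- bot.pinpoint(picture, target): "pixel" ([column, row] in pixels: a listed point, or the origin of a listed thing).
The state is a dict: "time": time; "q": joint angles; "qd": joint speeds; "joint_efforts": joint torques, N m; "ee_pos": TCP position; "tcp_rot": TCP orientation; "wrist_force": force on the tool from outside, world axes, zero at the start; "torque": the same for the moment, N m; "opening": finger opening in m; "grasp_force": force on a finger pad.
Only numpy, scipy, OpenCV 4.12 (cv2) and the standard library are available. Lean on these libraries where they do the work, as an engineer would, in place of code of your own. Each camera call takes 0.05 s, during which the arm holds its last target. There are 200 camera calls.

## Task

Get the commentary box ready for the match: turn only the black outer ring of the left-hand double knob (the pair with the blue cap) until its white line points at the green dot, without turning the small knob inside it, and slide the fader up until its line is level with the green mark. When both levels are set, and not before, flick the mic switch up to on; leave the right-hand double knob and everything lying about as they are, and let go.

Things in the scene. Friction and masses are not known exactly. Their poses are not given: they have to be found in the camera images.
- console: Commentary box: dark blue wedge-shaped desk unit, 360 mm wide (y), 230 deep (x), 136 high, fixed to the table. Origin under its middle; x points away from the operator, y to the operator's left, z up. Behind its sloped panel (see panel_front) is a flat deck 136 mm high, from x = 61 to 130 mm. A gooseneck mic rises from the deck at x 112, y -160 to 270 mm high and bends right and forward, to x 50, y -250.
- panel_front (a point): Middle of the front (lower) edge of the light grey flat control panel, 35 mm high, 100 mm before the box's middle. Its axes are the panel frame: x up the slope (away from the operator), y left, z square out of the panel. The panel is 190 mm long and rises away from the operator at 0.56 rad (32 deg). Left, right, up and clockwise are as the operator sees the panel from this edge.
- left_pair (a point): Where the axis of the left double knob (blue cap) meets the panel, square to it; panel frame. Black knurled outer ring: 46 mm diameter, 1.5 to 16.5 mm above the panel. Grey inner knob, blue cap: 24 mm diameter, 17.5 to 35 mm above the panel. They turn separately. A 10 mm green dot lies on the panel 38 mm from the axis, 1.0 rad clockwise of straight up. Nothing over 6 mm tall within 75 mm
- right_pair (a point): The same point for the right-hand double knob (red cap), of the same sizes, 105 mm to the right of the left one. It is to be left alone. Its axes are the panel frame.
- left_ring (a joint): Angle of the left outer ring, rad: 0 when its white line points straight up the slope, positive anticlockwise seen from in front of the panel; the line is on the green dot at -1.0. Turns from -2.6 to 2.6, with a steady friction of 0.03 N m, and stays where it is left.
- left_knob (a joint): Angle of the left inner knob, rad, counted the same way. Friction 0.012 N m. To be left as found.
- left_ring_line (a point): Outer end of the white line on the left ring: 23 mm from the axis, 16.5 mm above the panel.
- left_knob_line (a point): Outer end of the white line on the left inner knob: 12 mm from the axis, 34 mm above the panel.
- right_ring_line (a point): Outer end of the white line on the right ring, 23 mm from its axis.
- right_knob_line (a point): Outer end of the white line on the right inner knob, 12 mm from its axis.
- fader (a joint): How far the fader has been slid up the slope, m: 0 at the bottom, 0.060 at the top, 0.045 when the black line across its cap is level with the green mark. Slides in a straight slot up the slope with 1.2 N friction and stays where it is left.
- fader_cap (a point): Centre of the top of the fader's white cap, 19 mm above the panel; its axes are the panel frame. The cap is 28 mm along the slope, 13 mm wide (y), and fills 5 to 19 mm above the panel; a black line crosses its middle.
- fader_mark (a point): Point on the panel in the fader's slot, level with the green marks painted either side of the slot (each 9 mm wide, 9 to 18 mm from the slot's middle); panel frame axes. The slot is 88 mm to the right of the right-hand double knob.
- mic_switch (a joint): Tilt of the steel mic switch, rad: 0 = off (leaning 0.35 rad down the slope from square to the panel), 0.70 = on (leaning 0.35 rad up the slope). Friction 0.02 N m; it stays where it is left.
- mic_switch_tip (a point): Near the rounded end of the switch's lever, which is a round bar 6 to 9 mm thick and 31 mm long.
- mic_switch_foot (a point): Where the switch stands on the panel, 62 mm to the right of the fader's slot, at the same height up the slope as the knobs; panel frame axes. The lever pivots 4 mm above this point.
- bottle: Water bottle, 64 mm diameter, 200 mm tall, standing to the left of the box; origin under its middle. Bystander.
- marker: Marker pen, 125 mm long, 16 mm thick, lying before the box's front edge; origin under its middle. Bystander.
- cartridge: Grey game cartridge, 54 x 112 x 18 mm, lying on the box's deck; origin under its middle. Bystander.
- green_cases: Stack of four green game cases, 172 x 136 x 58 mm; origin under its middle. Bystander.
- white_cases: Stack of five white game cases, 172 x 136 x 73 mm; origin under its middle. Bystander.
- gamepad: Black game controller, about 100 x 155 x 40 mm; origin under its middle. Bystander.
- headset: Black headset lying on the table, 185 mm wide, 180 mm long, 72 mm high; origin on the table between the ear cups. Bystander.

How it is judged (in metres and radians):
On the way, in this order (a step that is already met when the one before it is completed fails the run):
1. with the mic still off, the left ring's line is on the green dot and the fader's line level with the green mark (value of joint left_ring between -1.15 and -0.85 rad and value of joint fader between 0.041 and 0.049 m and value of joint mic_switch below 0.2 rad), for 0.2 s.
2. the mic switch is flicked on (value of joint mic_switch above 0.5 rad), for 0.2 s.
At the end, for the whole second after the job is handed in: The left ring's line is within 0.15 rad (9 deg) of the green dot and at rest, the fader's line within 4 mm of the green mark, the mic switch past 0.5 of its 0.7 rad; the line of each inner knob is within 2 mm, and that of the right ring within 3 mm, of where it began (value of joint left_ring between -1.15 and -0.85 rad and value of joint fader between 0.041 and 0.049 m and value of joint mic_switch above 0.5 rad and distance of each of left_knob_line, right_knob_line from where it was at the start of the episode below 0.002 m and distance of right_ring_line from where it was at the start of the episode below 0.003 m and velocity of joint left_ring between -0.05 and 0.05 rad/s); the robot touches nothing.
It fails at once if a knob or ring that was to be left alone is turned (inner knobs by more than about 9 deg, the right ring by more than about 7.5 deg) (distance of any of left_knob_line, right_knob_line from where it was at the start of the episode above 0.002 m or distance of right_ring_line from where it was at the start of the episode above 0.003 m).
It fails at once if the mic is switched on before the ring and the fader are set (value of joint mic_switch above 0.4 rad and not (value of joint left_ring between -1.2 and -0.8 rad and value of joint fader between 0.039 and 0.051 m)).
It fails at once if a bystander is shoved more than 20 to 30 mm, or the bottle tipped (distance of any of bottle, marker, green_cases, white_cases, gamepad, headset from where it was at the start of the episode above 0.03 m or distance of cartridge from where it was at the start of the episode above 0.02 m or angle between bottle's own z axis and vertical above 0.4 rad).
It also fails if it takes over 64 s, if anything falls off the work surface, if the arm or the gripper's body presses on something with over 40 N, if the wrist force passes 120 N, or if a joint passes its speed limit or range.

## Working session

There is one attempt and no reset: what is moved stays moved. The work goes in short steps, Python scripts to look and compute and a tool call to move; the robot and the scene stay as the last step left them, time stands still between calls to the robot, and variables do not carry over. Pictures are saved under pics/ and viewed, at most 10 in all, crops included, and the job is handed in when it is done.

Besides the shell and the picture viewer there is one more tool, called after ">>>" as name([rows], argument=value, ...), one row to a line, values as JSON. play_rows: Moves the arm, as the interface text tells. Its arguments: {"type":"object","properties":{"targets":{"type":"array","items":{"type":"object","properties":{"grip":{"type":"number"},"linear":{"type":"array","items":{"type":"number"}},"delta_rot":{"type":"array","items":{"type":"number"}}}}},"force":{"type":"number"}},"required":["targets"]}

```bash
mkdir -p pics; ls; cat > h.py <<'E'
import numpy as np, cv2
from workcell import bot
def K(p):
    f=240/np.tan(np.radians(p['fov_y'])/2); return f,p['cx'],p['cy']
def unproj(p,px,z):
    f,cx,cy=K(p); c=np.array([(px[0]-cx)/f*z,-(px[1]-cy)/f*z,-z,1]); return (np.linalg.inv(p['world_to_cam'])@c)[:3]
def ray(p,px):
    T=np.linalg.inv(p['world_to_cam']); o=T[:3,3]; d=unproj(p,px,1.)-o; return o,d/np.linalg.norm(d)
def proj(p,X):
    f,cx,cy=K(p); c=p['world_to_cam']@np.append(X,1); return np.array([cx+f*c[0]/-c[2],cy-f*c[1]/-c[2]])
def tri(a,pa,b,pb):
    o1,d1=ray(a,pa);o2,d2=ray(b,pb)
    s=np.linalg.lstsq(np.c_[d1,-d2],o2-o1,rcond=None)[0]
    P,Q=o1+s[0]*d1,o2+s[1]*d2; return (P+Q)/2,np.linalg.norm(P-Q)
E
python3 - <<'E'
from h import *
P={n:bot.camera(n) for n in('side','top')}
for n,p in P.items():
    cv2.imwrite(f'pics/{n}0.png',p['color'][:,:,::-1]); print(n,[k for k in p],p['fov_y'],p['cx'],p['cy'],np.linalg.inv(p['world_to_cam'])[:3,3].round(3))
for t in ['console','panel_front','left_pair','right_pair','left_ring_line','left_knob_line','right_ring_line','right_knob_line','fader_cap','fader_mark','mic_switch_tip','mic_switch_foot','bottle','marker','cartridge','green_cases','white_cases','gamepad','headset']:
    r={}
    for n,p in P.items():
        o=bot.pinpoint(p,t)
        if o: r[n]=o[0]; 
    s=t
    for n in r:
        px=r[n]['pixel']; z=P[n]['range_z'][min(479,max(0,int(px[1]))),min(639,max(0,int(px[0])))]
        s+=f" {n} {np.round(px,1)} {r[n]['conf']:.2f} {unproj(P[n],px,z).round(4) if z else None}"
    if len(r)==2:
        X,e=tri(P['side'],r['side']['pixel'],P['top'],r['top']['pixel']); s+=f" TRI {X.round(4)} {e:.4f}"
    print(s)
print(bot.get_obs())
E
```

```text
pics
side ['color', 'range_z', 'fov_y', 'cx', 'cy', 'world_to_cam', 'shot'] 42.82082815733511 319.3547605736033 239.8657429225518 [0.029 1.053 1.02 ]
top ['color', 'range_z', 'fov_y', 'cx', 'cy', 'world_to_cam', 'shot'] 55.366374933336076 321.1123941072349 234.7642366121263 [ 0.31  -0.012  1.412]
console side [303.1 261.6] 0.62 [0.5393 0.0225 0.0681] top [347.2 227.1] 0.70 [ 0.5578 -0.0556  0.1065] TRI [ 0.5796 -0.0594 -0.0075] 0.0004
panel_front side [339.6 259.9] 0.60 [ 0.4784 -0.0633  0.0328] top [345.  260.6] 0.77 [ 4.723e-01 -5.340e-02 -2.000e-04] TRI [ 0.4702 -0.0512  0.044 ] 0.0062
left_pair side [303.7 261.1] 0.41 [0.5383 0.0212 0.0691] top [307.8 225.9] 0.86 [0.5577 0.0583 0.1159] TRI [0.5427 0.0538 0.0977] 0.0379
right_pair side [307.5 238.5] 0.65 None top [346.5 230.7] 0.63 [ 0.5456 -0.0534  0.1147] TRI [ 0.5578 -0.0527  0.0795] 0.0121
left_ring_line side [278.3 253.5] 0.73 [0.5901 0.054  0.0976] top [263.9 199.5] 0.56 [0.6327 0.1876 0.1221] TRI [0.5728 0.1631 0.1993] 0.0817
left_knob_line side [294.6 253.2] 0.67 [0.5488 0.0489 0.1098] top [311.5 234.4] 0.60 [0.5416 0.0493
[... 1727 characters left out ...]
] 0.80 [ 0.5812 -0.3989  0.0453]
{'time': 2.0, 'q': array([-7.51152268e+01,  4.97783166e+00,  1.00798829e+01,  9.50999508e+01,
       -3.76551577e-03,  9.00000811e+01]), 'qd': array([ 0.03968948, -0.03967561, -0.03830921, -0.01324956, -0.10819322,
        0.0448811 ]), 'joint_efforts': array([ 8.32695914e-04, -5.20105684e+01,  4.64844453e+01,  2.06928038e-03,
        9.68573113e-05, -2.94070283e-06]), 'ee_pos': array([ 0.1412642 , -0.53155118,  0.23130936]), 'tcp_rot': array([1.79997899e+02, 3.76551280e-03, 1.48846920e+01]), 'wrist_force': array([ 0.58678598, -0.37045831, -0.0302325 ]), 'torque': array([0.00094732, 0.00334162, 0.02185608]), 'grasp_force': 0.0, 'opening': 0.08529183073554322}
```

```bash
python3 - <<'E'
import cv2,numpy as np
t=cv2.imread('pics/top0.png');s=cv2.imread('pics/side0.png')
a=cv2.resize(t[170:290,240:440],(800,480),interpolation=cv2.INTER_CUBIC); cv2.imwrite('pics/t1.png',a)
b=cv2.resize(s[160:310,230:430],(800,600),interpolation=cv2.INTER_CUBIC); cv2.imwrite('pics/s1.png',b)
E
```

```text
(no output)
```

View pics/t1.png

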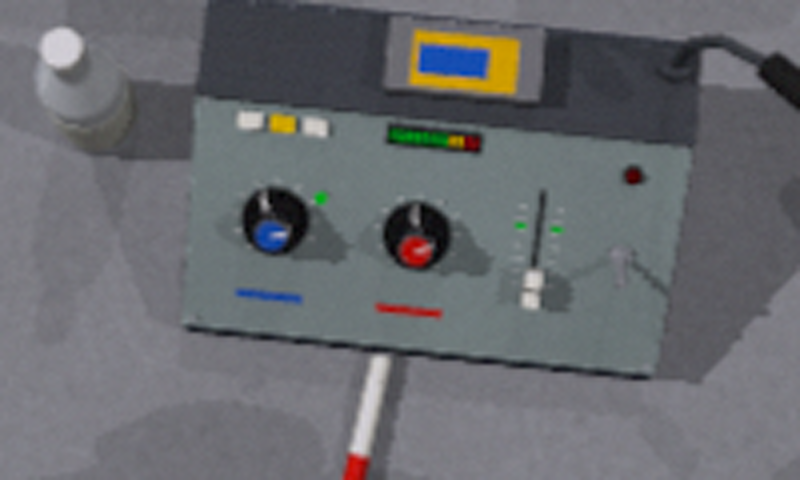

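View pics/s1.png

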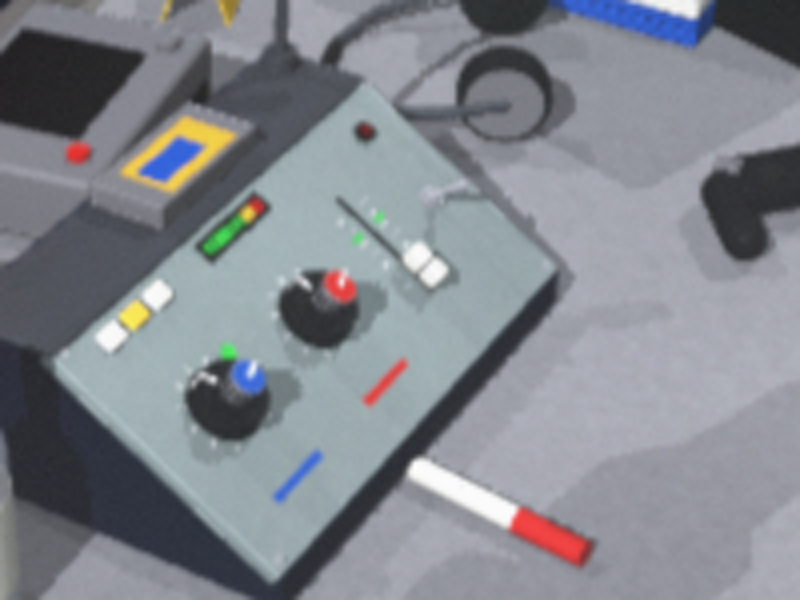

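View pics/top0.png

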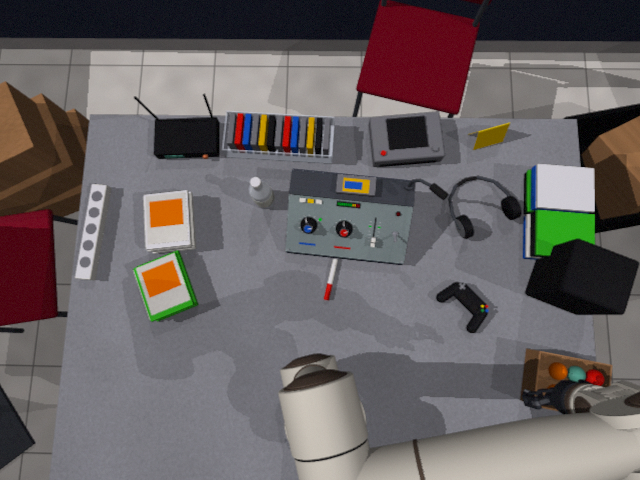

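```bash
cat >> h.py <<'E'
A=0.56
def frame(x,y,yaw):
    c,s=np.cos(yaw),np.sin(yaw); Rz=np.array([[c,-s,0],[s,c,0],[0,0,1]])
    ca,sa=np.cos(A),np.sin(A); R=Rz@np.array([[ca,0,-sa],[0,1,0],[sa,0,ca]])
    return R,np.array([x,y,0])+Rz@np.array([-.1,0,.035])
E
python3 - <<'E'
from h import *
from scipy.optimize import least_squares
P={n:bot.camera(n) for n in('side','top')}
T=lambda a,b:(a/4+240-.375,b/4+170-.375); S=lambda a,b:(a/4+230-.375,b/4+160-.375)
# name: point fn(params), top px, side px
def pts(q):
    x,y,yaw,u,v,w,fm=q
    return np.array([[u,v,.035],[u,v-.105,.035],[u,v-.255,0],[fm,v-.193,0],[u+.038*np.cos(1),v-.038*np.sin(1),0],
      [0,w,0],[0,-w,0],[.19,w,0],[.19,-w,0]])
top=[T(271,236),T(416,251),(396,232.7),T(538.5,227.5),T(321,198),T(187,325),T(652,375),T(197,97),T(692,147)]
side=[S(248,377),S(340,286),(337.7,207.2),S(369,227.5),S(228,352),S(272,580),S(556,268),S(55,360),S(365,85)]
def res(q,f=False):
    R,o=frame(*q[:3]); r=[]
    for p,a,b in zip(pts(q),top,side):
        X=o+R@p; r+=[proj(P['top'],X)-a,proj(P['side'],X)-b]
    return np.ravel(r)
q=least_squares(res,[.57,-.05,-.1,.1,.1,.175,.12],loss='soft_l1').x
print(q.round(4)); print(res(q).reshape(-1,4).round(1))
np.save('q.npy',q)
R,o=frame(*q[:3]);print(R.round(3),o)
# depth plane check
for n,p in P.items():
    for uv in [(.03,.1),(.03,-.1),(.16,.05),(.16,-.15),(.1,0)]:
        X=o+R@np.array([*uv,0]);px=proj(p,X).astype(int); Z=np.median(p['range_z'][px[1]-1:px[1]+2,px[0]-1:px[0]+2]); Y=R.T@(unproj(p,px,Z)-o); print(n,uv,Y.round(4))
# rectified panel views at knob-top / ring height, 4 px/mm... 
f={}
for n,h,c in (('top',.0165,0),('side',.0165,0),('top',.019,1),('side',.019,1)):
    cu,cv=(q[3],q[4]) if c==0 else (q[6]-.02,q[4]-.2)
    src=np.float32([proj(P[n],o+R@np.array([cu+a,cv+b,h])) for a,b in((.05,.05),(.05,-.05),(-.05,-.05),(-.05,.05))])
    M=cv2.getPerspectiveTransform(src,np.float32([[0,0],[300,0],[300,300],[0,300]]))
    f[n,c]=cv2.warpPerspective(P[n]['color'][:,:,::-1],M,(300,300),flags=cv2.INTER_CUBIC)
cv2.imwrite('pics/rect.png',np.vstack([np.hstack([f['top',0],f['side',0]]),np.hstack([f['top',1],f['side',1]])]))
E
```

```text
[ 0.5749 -0.0574 -0.0887  0.0983  0.1143  0.1779  0.1125]
[[-0.1 -0.1  0.5 -0.6]
 [-0.  -0.1  0.3 -0.5]
 [-1.1  0.4 -0.3  1.7]
 [ 0.2 -0.1  0.1  0.1]
 [-0.  -0.3  0.1 -0.3]
 [-0.9  1.2  3.6  0. ]
 [-0.   1.1  1.4  0.7]
 [-0.  -1.5 -1.1 -1.8]
 [-0.1 -1.6 -1.2 -2. ]]
[[ 0.844  0.089 -0.529]
 [-0.075  0.996  0.047]
 [ 0.531  0.     0.847]] [ 0.47529838 -0.04858206  0.035     ]
side (0.03, 0.1) [0.0319 0.0989 0.0002]
side (0.03, -0.1) [ 0.0317 -0.0987  0.0006]
side (0.16, 0.05) [ 0.1631  0.0482 -0.0017]
side (0.16, -0.15) [ 0.1611 -0.1437  0.0053]
side (0.1, 0) [0.1015 0.018  0.0181]
top (0.03, 0.1) [ 0.0319  0.1022 -0.0009]
top (0.03, -0.1) [ 0.0306 -0.0999 -0.0038]
top (0.16, 0.05) [ 0.1609  0.0504 -0.0032]
top (0.16, -0.15) [ 0.1611 -0.1494 -0.0021]
top (0.1, 0) [0.1086 0.0009 0.0174]
```

View pics/rect.png

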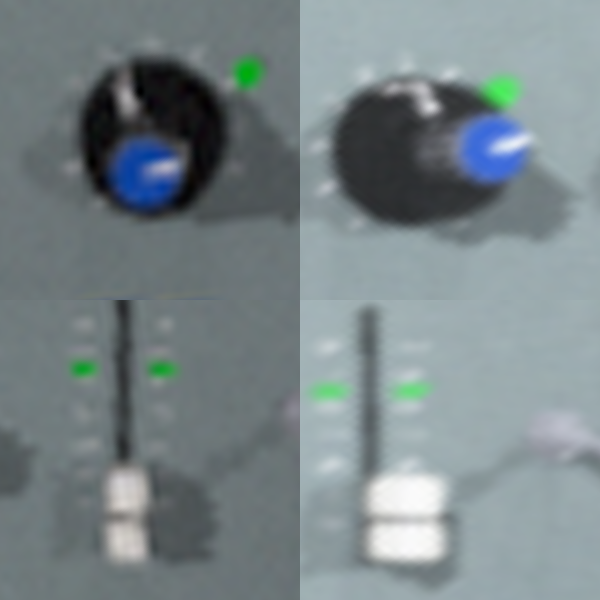

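>>> play_rows([
  {"grip": 0, "linear": [2, 4, 4], "delta_rot": [0, 0, 0.1]},
  {"grip": 0, "linear": [4, 8, 8], "delta_rot": [0, 0, 0.2]},
  {"grip": 0, "linear": [6, 10, 12], "delta_rot": [0, 0, 0.3]},
  {"grip": 0, "linear": [8, 12, 12], "delta_rot": [0, 0, 0.3]},
])

```text
time: 2.5
ee_pos: [0.2215, -0.4108, 0.355]
tcp_rot: [179.7, 0.0, 32.2]
wrist_force: [1.2, -1.1, -0.4]
opening: 0.0857
grasp_force: 0.0
```

```bash
cat >> h.py <<'E'
from scipy.spatial.transform import Rotation as Ro
q=np.load('q.npy'); R,o=frame(*q[:3])
U,V,FM=q[3],q[4],q[6]
def goal(u,v,h,psi,tilt=0):
    "tool pose: z=-n, closing line = panel y turned psi about n"
    Y=R@np.array([-np.sin(psi),np.cos(psi),0]); Z=-R[:,2]; return o+R@np.array([u,v,h]),np.c_[np.cross(Y,Z),Y,Z]
def delta(u,v,h,psi):
    s=bot.get_obs(); p,G=goal(u,v,h,psi); C=Ro.from_euler('xyz',s['tcp_rot'],degrees=True)
    d=(Ro.from_matrix(G)*C.inv()).as_rotvec()
    C_=R.T@C.as_matrix(); X=R.T@(s['ee_pos']-o)
    print('now uvh mm',(X*1000).round(1),'psi',np.arctan2(-C_[0,1],C_[1,1]).round(3),'tilt',np.degrees(np.arccos(-C_[2,2])).round(2),'q',s['q'].round(0),'F',s['wrist_force'].round(1),'t',s['time'])
    print('linear cm',((p-s['ee_pos'])*100).round(2),'rot',d.round(3),np.linalg.norm(d).round(3))
E
python3 - <<'E'
from h import *
for psi in (.7,.7+np.pi,-.7,-.7+np.pi): delta(U,V,.09,psi)
E
```

```text
now uvh mm [ -17.1 -383.3  388.4] psi -2.567 tilt 31.95 q [-62.  -2.  17. 109.  -0.  86.] F [ 1.2 -1.1 -0.4] t 2.5
linear cm [ 29.93  47.29 -19.15] rot [ 0.853 -0.103 -2.974] 3.095
now uvh mm [ -17.1 -383.3  388.4] psi -2.567 tilt 31.95 q [-62.  -2.  17. 109.  -0.  86.] F [ 1.2 -1.1 -0.4] t 2.5
linear cm [ 29.93  47.29 -19.15] rot [-0.059 -0.554  0.049] 0.56
now uvh mm [ -17.1 -383.3  388.4] psi -2.567 tilt 31.95 q [-62.  -2.  17. 109.  -0.  86.] F [ 1.2 -1.1 -0.4] t 2.5
linear cm [ 29.93  47.29 -19.15] rot [-0.532 -0.35   1.738] 1.851
now uvh mm [ -17.1 -383.3  388.4] psi -2.567 tilt 31.95 q [-62.  -2.  17. 109.  -0.  86.] F [ 1.2 -1.1 -0.4] t 2.5
linear cm [ 29.93  47.29 -19.15] rot [ 0.339 -0.504 -1.312] 1.445
```

```bash
python3 - <<'E'
from h import *
delta(U,V,.09,-.9)
E
```

```text
now uvh mm [ -17.1 -383.3  388.4] psi -2.567 tilt 31.95 q [-62.  -2.  17. 109.  -0.  86.] F [ 1.2 -1.1 -0.4] t 2.5
linear cm [ 29.93  47.29 -19.15] rot [-0.48  -0.39   1.545] 1.664
```

>>> play_rows([
  {"grip": 0, "linear": [2, 4, 0], "delta_rot": [-0.04, -0.033, 0.13]},
  {"grip": 0, "linear": [4, 8, 0], "delta_rot": [-0.08, -0.065, 0.257]},
  {"grip": 0, "linear": [7, 12, 0], "delta_rot": [-0.12, -0.0975, 0.386]},
  {"grip": 0, "linear": [10, 16, 0], "delta_rot": [-0.16, -0.13, 0.515]},
  {"grip": 0, "linear": [13, 20, 0], "delta_rot": [-0.2, -0.1625, 0.644]},
  {"grip": 0, "linear": [16, 24, 0], "delta_rot": [-0.24, -0.195, 0.7725]},
  {"grip": 0, "linear": [19, 28, 0], "delta_rot": [-0.28, -0.2275, 0.901]},
  {"grip": 0, "linear": [22, 32, -1], "delta_rot": [-0.32, -0.26, 1.03]},
  {"grip": 0, "linear": [24, 36, -3], "delta_rot": [-0.36, -0.2925, 1.159]},
  {"grip": 0, "linear": [26, 40, -5], "delta_rot": [-0.4, -0.325, 1.2875]},
])

```text
time: 3.5
ee_pos: [0.4819, -0.0093, 0.3012]
tcp_rot: [155.8, 13.7, 104.8]
wrist_force: [1.9, -1.1, -0.6]
opening: 0.0856
grasp_force: 0.0
```

```bash
python3 - <<'E'
from h import *
delta(U,V,.06,-.9)
E
```

```text
now uvh mm [144.   39.7 223.9] psi -1.156 tilt 5.92 q [  3. -30. -16.  77.  -7.  74.] F [ 1.9 -1.1 -0.6] t 3.5
linear cm [  5.47   7.   -16.32] rot [-0.079 -0.066  0.255] 0.275
```

>>> play_rows([
  {"grip": 0, "linear": [1, 3, -2], "delta_rot": [-0.04, -0.033, 0.1275]},
  {"grip": 0, "linear": [2, 5, -5], "delta_rot": [-0.079, -0.066, 0.255]},
  {"grip": 0, "linear": [3, 7, -8], "delta_rot": [-0.079, -0.066, 0.255]},
  {"grip": 0, "linear": [4.3, 7, -12], "delta_rot": [-0.079, -0.066, 0.255]},
  {"grip": 0, "linear": [5.47, 7, -16.32], "delta_rot": [-0.079, -0.066, 0.255]},
  {"grip": 0, "linear": [5.47, 7, -16.32], "delta_rot": [-0.079, -0.066, 0.255]},
  {"grip": 0, "linear": [5.47, 7, -16.32], "delta_rot": [-0.079, -0.066, 0.255]},
])

```text
time: 4.2
ee_pos: [0.5357, 0.0583, 0.1384]
tcp_rot: [154.0, 19.2, 118.5]
wrist_force: [-0.1, 0.3, 1.0]
opening: 0.0854
grasp_force: 0.0
```

```bash
cat >> h.py <<'E'
def panelview(name,regions):
    "regions: list of (cam,u,v,h); 100 mm square crops seen square-on at height h"
    P={n:bot.camera(n) for n in {r[0] for r in regions}}; f=[]
    for n,cu,cv,h in regions:
        src=np.float32([proj(P[n],o+R@np.array([cu+a,cv+b,h])) for a,b in((.05,.05),(.05,-.05),(-.05,-.05),(-.05,.05))])
        M=cv2.getPerspectiveTransform(src,np.float32([[0,0],[300,0],[300,300],[0,300]]))
        f.append(cv2.warpPerspective(P[n]['color'][:,:,::-1],M,(300,300),flags=cv2.INTER_CUBIC))
    while len(f)%2: f.append(f[0]*0)
    cv2.imwrite(f'pics/{name}.png',np.vstack([np.hstack(f[i:i+2]) for i in range(0,len(f),2)]))
E
python3 - <<'E'
from h import *
delta(U,V,.003,-.9)
s=bot.get_obs();p=bot.camera('side'); print(proj(p,s['ee_pos']))
a=cv2.resize(p['color'][160:310,200:400,::-1],(800,600),interpolation=cv2.INTER_CUBIC); cv2.imwrite('pics/s2.png',a)
E
```

```text
now uvh mm [ 97.9 111.9  60.7] psi -0.905 tilt 0.26 q [ 11. -29. -35.  52.  -8.  65.] F [-0.1  0.3  1. ] t 4.2
linear cm [ 3.11 -0.03 -4.86] rot [-0.    -0.003  0.006] 0.007
[297.7077543 247.4795302]
```

View pics/s2.png

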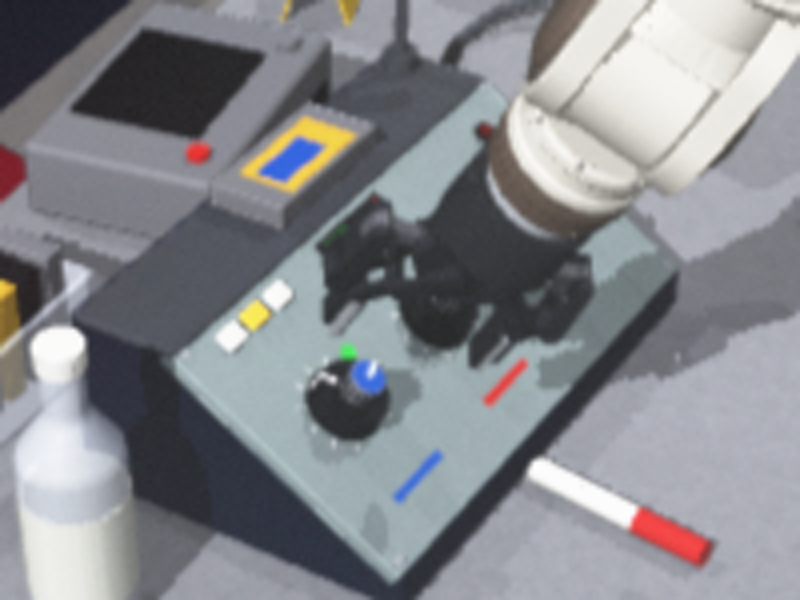

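>>> play_rows([
  {"grip": 0, "linear": [0.8, 0, -1.2], "delta_rot": [0, -0.003, 0.006]},
  {"grip": 0, "linear": [1.6, 0, -2.4], "delta_rot": [0, -0.003, 0.006]},
  {"grip": 0, "linear": [2.4, 0, -3.7], "delta_rot": [0, -0.003, 0.006]},
  {"grip": 0, "linear": [3.1, 0, -4.86], "delta_rot": [0, -0.003, 0.006]},
  {"grip": 0, "linear": [3.1, 0, -4.86], "delta_rot": [0, -0.003, 0.006]},
  {"grip": 0, "linear": [3.1, 0, -4.86], "delta_rot": [0, -0.003, 0.006]},
], force=20)

```text
time: 4.85
ee_pos: [0.5677, 0.0585, 0.092]
tcp_rot: [153.6, 19.3, 118.8]
wrist_force: [0.1, 0.0, 0.3]
opening: 0.0851
grasp_force: 0.0
```

```bash
python3 - <<'E'
from h import *
delta(U,V,.003,-.9)
E
```

```text
now uvh mm [100.3 114.8   4.4] psi -0.901 tilt 0.18 q [ 10. -23. -37.  45.  -8.  64.] F [0.1 0.  0.3] t 4.85
linear cm [-0.09 -0.05 -0.23] rot [-0.001  0.003  0.   ] 0.003
```

>>> play_rows([
  {"grip": 0, "linear": [-0.09, -0.05, -0.23], "delta_rot": [0, 0, 0]},
  {"grip": 0, "linear": [-0.09, -0.05, -0.23], "delta_rot": [0, 0, 0]},
  {"grip": 150, "linear": [-0.09, -0.05, -0.23], "delta_rot": [0, 0, 0]},
  {"grip": 150, "linear": [-0.09, -0.05, -0.23], "delta_rot": [0, 0, 0]},
  {"grip": 150, "linear": [-0.09, -0.05, -0.23], "delta_rot": [0, 0, 0]},
  {"grip": 150, "linear": [-0.09, -0.05, -0.23], "delta_rot": [0, 0, 0]},
  {"grip": 150, "linear": [-0.09, -0.05, -0.23], "delta_rot": [0, 0, 0]},
  {"grip": 150, "linear": [-0.09, -0.05, -0.23], "delta_rot": [0, 0, 0]},
], force=20)

```text
time: 5.65
ee_pos: [0.5668, 0.0586, 0.0884]
tcp_rot: [153.7, 19.3, 118.8]
wrist_force: [-0.6, 5.1, 6.3]
opening: 0.0447
grasp_force: 21.5
```

```bash
python3 - <<'E'
from h import *
delta(U,V,.003,-.9)
for a in (-.715,-1.43): print((R[:,2]*a).round(3))
E
```

```text
now uvh mm [ 97.5 114.9   1.9] psi -0.9 tilt 0.19 q [ 10. -23. -38.  44.  -8.  64.] F [-0.6  5.1  6.3] t 5.65
linear cm [ 0.   -0.06  0.14] rot [-0.002  0.003 -0.001] 0.003
[ 0.378 -0.034 -0.606]
[ 0.757 -0.067 -1.212]
```

>>> play_rows([
  {"grip": 150, "linear": [0, 0, 0], "delta_rot": [0.0529, -0.0047, -0.0847]},
  {"grip": 150, "linear": [0, 0, 0], "delta_rot": [0.1058, -0.0094, -0.1694]},
  {"grip": 150, "linear": [0, 0, 0], "delta_rot": [0.1587, -0.0141, -0.2541]},
  {"grip": 150, "linear": [0, 0, 0], "delta_rot": [0.2116, -0.0188, -0.3388]},
  {"grip": 150, "linear": [0, 0, 0], "delta_rot": [0.2645, -0.0235, -0.4235]},
  {"grip": 150, "linear": [0, 0, 0], "delta_rot": [0.3174, -0.0282, -0.5082]},
  {"grip": 150, "linear": [0, 0, 0], "delta_rot": [0.378, -0.034, -0.606]},
  {"grip": 150, "linear": [0, 0, 0], "delta_rot": [0.378, -0.034, -0.606]},
])

```text
time: 6.45
ee_pos: [0.5674, 0.0588, 0.0888]
tcp_rot: [147.7, -1.6, 82.6]
wrist_force: [5.1, 6.1, 3.8]
opening: 0.0451
grasp_force: 21.3
```

```bash
python3 - <<'E'
from h import *
delta(U,V,.003,-.9-1.43); print(bot.get_obs()['torque'])
E
```

```text
now uvh mm [ 98.2 115.1   1.9] psi -1.619 tilt 0.27 q [ 10. -23. -38.  44.  -8. 105.] F [5.1 6.1 3.8] t 6.45
linear cm [-0.06 -0.08  0.1 ] rot [ 0.376 -0.029 -0.602] 0.711
[ 0.98301882 -0.88259274  0.68792052]
```

>>> play_rows([
  {"grip": 150, "linear": [0, 0, 0], "delta_rot": [0.0529, -0.0047, -0.0847]},
  {"grip": 150, "linear": [0, 0, 0], "delta_rot": [0.1058, -0.0094, -0.1694]},
  {"grip": 150, "linear": [0, 0, 0], "delta_rot": [0.1587, -0.0141, -0.2541]},
  {"grip": 150, "linear": [0, 0, 0], "delta_rot": [0.2116, -0.0188, -0.3388]},
  {"grip": 150, "linear": [0, 0, 0], "delta_rot": [0.2645, -0.0235, -0.4235]},
  {"grip": 150, "linear": [0, 0, 0], "delta_rot": [0.3174, -0.0282, -0.5082]},
  {"grip": 150, "linear": [0, 0, 0], "delta_rot": [0.375, -0.033, -0.6]},
  {"grip": 150, "linear": [0, 0, 0], "delta_rot": [0.375, -0.033, -0.6]},
  {"grip": 150, "linear": [0, 0, 0], "delta_rot": [0.375, -0.033, -0.6]},
])

```text
time: 7.35
ee_pos: [0.5679, 0.0584, 0.0892]
tcp_rot: [155.2, -21.5, 46.5]
wrist_force: [9.2, 4.2, 2.3]
opening: 0.0451
grasp_force: 21.0
```

>>> play_rows([
  {"grip": 0, "linear": [0, 0, 0], "delta_rot": [0, 0, 0]},
  {"grip": 0, "linear": [0, 0, 0], "delta_rot": [0, 0, 0]},
  {"grip": 0, "linear": [0, 0, 0], "delta_rot": [0, 0, 0]},
  {"grip": 0, "linear": [0, 0, 0], "delta_rot": [0, 0, 0]},
  {"grip": 0, "linear": [0, 0, 0], "delta_rot": [0, 0, 0]},
  {"grip": 0, "linear": [-1.06, 0.1, 1.7], "delta_rot": [0, 0, 0]},
  {"grip": 0, "linear": [-2.64, 0.23, 4.23], "delta_rot": [0, 0, 0]},
  {"grip": 0, "linear": [-5, 0.45, 8.2], "delta_rot": [0, 0, 0]},
  {"grip": 0, "linear": [-7.5, -1.5, 12], "delta_rot": [0, 0, 0]},
  {"grip": 0, "linear": [-9, -6, 14], "delta_rot": [0, 0, 0]},
])

```text
time: 8.35
ee_pos: [0.476, 0.001, 0.2306]
tcp_rot: [155.2, -21.5, 46.8]
wrist_force: [1.5, 0.0, 0.2]
opening: 0.0853
grasp_force: 0.0
```

```bash
python3 - <<'E'
from h import *
delta(FM-.043,V-.193,.07,-np.pi/2)
panelview('r2',[('top',U,V,.0165),('side',U,V,.0165)])
E
```

```text
now uvh mm [100.8  49.4 167.7] psi -2.32 tilt 0.31 q [  2. -39. -31.  66.  -4. 139.] F [1.5 0.  0.2] t 8.35
linear cm [  1.39 -12.99  -9.94] rot [-0.4    0.039  0.632] 0.749
```

View pics/r2.png

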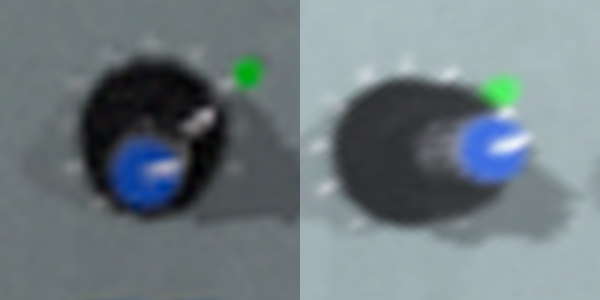

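```bash
python3 - <<'E'
from h import *
im=cv2.imread('pics/r2.png'); g=cv2.cvtColor(im,cv2.COLOR_BGR2GRAY).astype(float)
yy,xx=np.mgrid[100:142,178:222]; w=np.clip(g[100:142,178:222]-110,0,None)
# keep the ring line only
n,l,st,c=cv2.connectedComponentsWithStats((w>0).astype(np.uint8)); print(st[1:],c[1:]+[178,100])
k=1+np.argmax(st[1:,4]); w=w*(l==k); m=np.array([(xx*w).sum(),(yy*w).sum()])/w.sum()
C=np.cov(np.c_[xx.ravel(),yy.ravel()].T,aweights=w.ravel()); e,v=np.linalg.eigh(C); d=v[:,1]; print(m,e,'dir',np.arctan2(abs(d[0]),abs(d[1])),'pos',np.arctan2(m[0]-150,150-m[1]))
E
```

```text
[[ 11  10  24  19 241]] [[201.42323651 118.64315353]]
[203.36371662 117.19178989] [ 5.93821897 29.58785677] dir 0.9628817271190405 pos 1.0195628084486739
```

>>> play_rows([
  {"grip": 0, "linear": [0.3, -3, 0], "delta_rot": [-0.07, 0.007, 0.11]},
  {"grip": 0, "linear": [0.6, -6, 0], "delta_rot": [-0.14, 0.013, 0.21]},
  {"grip": 0, "linear": [0.9, -9, -1], "delta_rot": [-0.2, 0.02, 0.316]},
  {"grip": 0, "linear": [1.2, -12, -4], "delta_rot": [-0.27, 0.026, 0.42]},
  {"grip": 0, "linear": [1.39, -12.99, -7], "delta_rot": [-0.34, 0.033, 0.53]},
  {"grip": 0, "linear": [1.39, -12.99, -9.94], "delta_rot": [-0.4, 0.039, 0.632]},
  {"grip": 0, "linear": [1.39, -12.99, -9.94], "delta_rot": [-0.4, 0.039, 0.632]},
  {"grip": 0, "linear": [1.39, -12.99, -9.94], "delta_rot": [-0.4, 0.039, 0.632]},
  {"grip": 0, "linear": [1.39, -12.99, -9.94], "delta_rot": [-0.4, 0.039, 0.632]},
])

```text
time: 9.35
ee_pos: [0.4913, -0.1305, 0.1295]
tcp_rot: [147.8, 0.1, 84.5]
wrist_force: [0.1, -0.1, 0.4]
opening: 0.0853
grasp_force: 0.0
```

```bash
python3 - <<'E'
from h import *
delta(FM-.043,V-.193,.006,-np.pi/2)
E
```

```text
now uvh mm [ 69.9 -80.1  67.7] psi -1.576 tilt 0.35 q [-19. -34. -40.  53.   7.  79.] F [ 0.1 -0.1  0.4] t 9.35
linear cm [ 3.25 -0.15 -5.25] rot [0.002 0.002 0.008] 0.008
```

>>> play_rows([
  {"grip": 0, "linear": [0.8, 0, -1.3], "delta_rot": [0, 0, 0]},
  {"grip": 0, "linear": [1.6, 0, -2.6], "delta_rot": [0, 0, 0]},
  {"grip": 0, "linear": [2.4, 0, -3.9], "delta_rot": [0, 0, 0]},
  {"grip": 0, "linear": [3.2, 0, -5.2], "delta_rot": [0, 0, 0]},
  {"grip": 0, "linear": [3.2, 0, -5.2], "delta_rot": [0, 0, 0]},
  {"grip": 200, "linear": [3.2, 0, -5.2], "delta_rot": [0, 0, 0]},
  {"grip": 200, "linear": [3.2, 0, -5.2], "delta_rot": [0, 0, 0]},
  {"grip": 200, "linear": [3.2, 0, -5.2], "delta_rot": [0, 0, 0]},
  {"grip": 200, "linear": [3.2, 0, -5.2], "delta_rot": [0, 0, 0]},
  {"grip": 200, "linear": [3.2, 0, -5.2], "delta_rot": [0, 0, 0]},
], force=20)

```text
time: 10.35
ee_pos: [0.5227, -0.1308, 0.0763]
tcp_rot: [147.9, 0.2, 84.6]
wrist_force: [-5.1, 0.7, 6.7]
opening: 0.0273
grasp_force: 23.4
```

```bash
python3 - <<'E'
from h import *
delta(FM,V-.193,.006,-np.pi/2); print((R[:,0]*4.3).round(2))
E
```

```text
now uvh mm [ 68.1 -77.7   6. ] psi -1.575 tilt 0.35 q [-17. -28. -42.  44.   6.  80.] F [-5.1  0.7  6.7] t 10.35
linear cm [ 3.74 -0.44  2.36] rot [0.003 0.    0.006] 0.007
[ 3.63 -0.32  2.28]
```

>>> play_rows([
  {"grip": 200, "linear": [0.6, -0.05, 0.38], "delta_rot": [0, 0, 0]},
  {"grip": 200, "linear": [1.2, -0.11, 0.76], "delta_rot": [0, 0, 0]},
  {"grip": 200, "linear": [1.8, -0.16, 1.13], "delta_rot": [0, 0, 0]},
  {"grip": 200, "linear": [2.4, -0.22, 1.51], "delta_rot": [0, 0, 0]},
  {"grip": 200, "linear": [3.0, -0.27, 1.89], "delta_rot": [0, 0, 0]},
  {"grip": 200, "linear": [3.4, -0.3, 2.14], "delta_rot": [0, 0, 0]},
  {"grip": 200, "linear": [3.69, -0.33, 2.32], "delta_rot": [0, 0, 0]},
  {"grip": 200, "linear": [3.69, -0.33, 2.32], "delta_rot": [0, 0, 0]},
  {"grip": 200, "linear": [3.69, -0.33, 2.32], "delta_rot": [0, 0, 0]},
])

```text
time: 11.25
ee_pos: [0.56, -0.1342, 0.0997]
tcp_rot: [147.8, 0.2, 84.6]
wrist_force: [-1.5, 0.2, 6.0]
opening: 0.0271
grasp_force: 23.3
```

```bash
python3 - <<'E'
from h import *
delta(FM,V-.193,.006,-np.pi/2)
E
```

```text
now uvh mm [112.3 -77.8   6. ] psi -1.575 tilt 0.35 q [-16. -23. -36.  45.   6.  81.] F [-1.5  0.2  6. ] t 11.25
linear cm [ 0.01 -0.1   0.01] rot [0.003 0.001 0.006] 0.007
```

Release, retreat along the normal and left to check.

>>> play_rows([
  {"grip": 0, "linear": [0, 0, 0], "delta_rot": [0, 0, 0]},
  {"grip": 0, "linear": [0, 0, 0], "delta_rot": [0, 0, 0]},
  {"grip": 0, "linear": [0, 0, 0], "delta_rot": [0, 0, 0]},
  {"grip": 0, "linear": [0, 0, 0], "delta_rot": [0, 0, 0]},
  {"grip": 0, "linear": [-1.6, 0.1, 2.5], "delta_rot": [0, 0, 0]},
  {"grip": 0, "linear": [-3.7, 0.3, 6], "delta_rot": [0, 0, 0]},
  {"grip": 128, "linear": [-6, 0.5, 9], "delta_rot": [0, 0, 0]},
  {"grip": 255, "linear": [-11, 0.5, 10], "delta_rot": [0, 0, 0]},
  {"grip": 255, "linear": [-16, 0, 10], "delta_rot": [0, 0, 0]},
  {"grip": 255, "linear": [-18, -1, 10], "delta_rot": [0, 0, 0]},
])

```text
time: 12.25
ee_pos: [0.3774, -0.1434, 0.1989]
tcp_rot: [147.9, 0.2, 84.6]
wrist_force: [16.3, -8.0, 14.3]
opening: 0.028
grasp_force: 0.0
```

```bash
python3 - <<'E'
from h import *
delta(U-.06,V-.255,.05,-np.pi/2)
panelview('r3',[('top',FM-.02,V-.2,.019),('side',FM-.02,V-.2,.019),('top',U,V-.255,.0),('side',U,V-.255,.0)])
E
```

```text
now uvh mm [  11.6 -103.1  186.2] psi -1.574 tilt 0.31 q [-30. -49. -38.  70.  12.  69.] F [16.3 -8.  14.3] t 12.25
linear cm [  9.13  -4.59 -10.12] rot [ 0.003 -0.001  0.005] 0.006
```

View pics/r3.png

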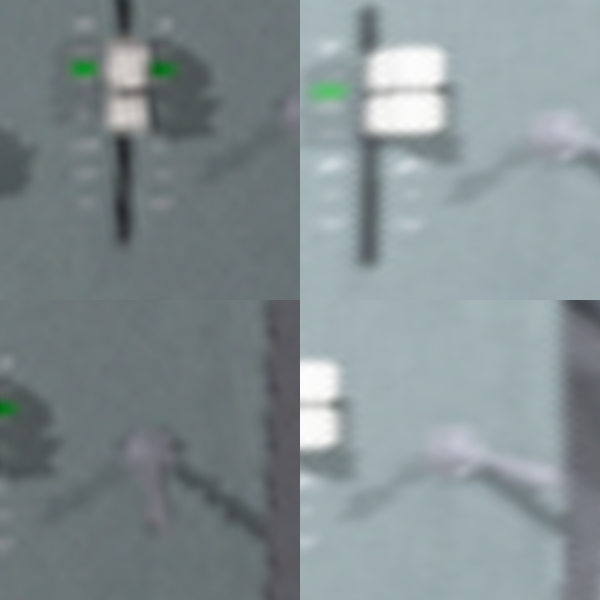

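>>> play_rows([
  {"grip": 255, "linear": [3, -1.5, -2], "delta_rot": [0, 0, 0]},
  {"grip": 255, "linear": [6, -3, -5], "delta_rot": [0, 0, 0]},
  {"grip": 255, "linear": [8, -4.3, -8], "delta_rot": [0, 0, 0]},
  {"grip": 255, "linear": [9.13, -4.59, -10.12], "delta_rot": [0, 0, 0]},
  {"grip": 255, "linear": [9.13, -4.59, -10.12], "delta_rot": [0, 0, 0]},
  {"grip": 255, "linear": [9.13, -4.59, -10.12], "delta_rot": [0, 0, 0]},
  {"grip": 255, "linear": [9.13, -4.59, -10.12], "delta_rot": [0, 0, 0]},
])

```text
time: 13.05
ee_pos: [0.4711, -0.1899, 0.0991]
tcp_rot: [147.8, 0.2, 84.6]
wrist_force: [0.3, 0.3, -0.6]
opening: -0.0002
grasp_force: 0.0
```

```bash
python3 - <<'E'
from h import *
delta(U-.05,V-.255,.018,-np.pi/2)
delta(U-.020,V-.255,.018,-np.pi/2)
E
```

```text
now uvh mm [  41.1 -141.1   49.9] psi -1.574 tilt 0.37 q [-29. -32. -42.  50.  12.  70.] F [ 0.3  0.3 -0.6] t 13.05
linear cm [ 2.3  -0.17 -2.32] rot [0.004 0.001 0.006] 0.007
now uvh mm [  41.1 -141.1   49.9] psi -1.574 tilt 0.37 q [-29. -32. -42.  50.  12.  70.] F [ 0.3  0.3 -0.6] t 13.05
linear cm [ 4.83 -0.39 -0.73] rot [0.004 0.001 0.006] 0.007
```

>>> play_rows([
  {"grip": 255, "linear": [1.1, -0.1, -1.2], "delta_rot": [0, 0, 0]},
  {"grip": 255, "linear": [2.3, -0.17, -2.32], "delta_rot": [0, 0, 0]},
  {"grip": 255, "linear": [2.3, -0.17, -2.32], "delta_rot": [0, 0, 0]},
  {"grip": 255, "linear": [2.8, -0.2, -2.0], "delta_rot": [0, 0, 0]},
  {"grip": 255, "linear": [3.3, -0.25, -1.69], "delta_rot": [0, 0, 0]},
  {"grip": 255, "linear": [3.8, -0.3, -1.38], "delta_rot": [0, 0, 0]},
  {"grip": 255, "linear": [4.3, -0.35, -1.06], "delta_rot": [0, 0, 0]},
  {"grip": 255, "linear": [4.83, -0.39, -0.73], "delta_rot": [0, 0, 0]},
  {"grip": 255, "linear": [4.83, -0.39, -0.73], "delta_rot": [0, 0, 0]},
])

```text
time: 13.95
ee_pos: [0.5197, -0.1939, 0.0907]
tcp_rot: [147.9, 0.2, 84.6]
wrist_force: [0.1, -0.3, -0.3]
opening: 0.0
grasp_force: 0.0
```

```bash
python3 - <<'E'
from h import *
delta(U-.010,V-.255,.018,-np.pi/2)
s=bot.get_obs();p=bot.camera('side')
a=cv2.resize(p['color'][160:280,270:430,::-1],(800,600),interpolation=cv2.INTER_CUBIC); cv2.imwrite('pics/s3.png',a)
E
```

```text
now uvh mm [  78.  -140.8   16.8] psi -1.574 tilt 0.33 q [-26. -25. -38.  46.  11.  72.] F [ 0.1 -0.3 -0.3] t 13.95
linear cm [ 0.81 -0.07  0.65] rot [ 0.003 -0.     0.006] 0.007
```

View pics/s3.png

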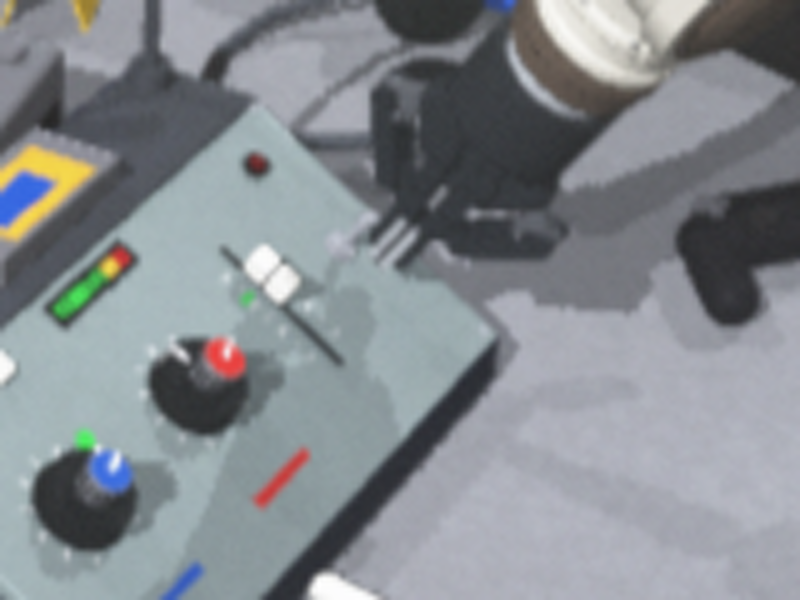

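>>> play_rows([
  {"grip": 255, "linear": [0.27, -0.02, 0.2], "delta_rot": [0, 0, 0]},
  {"grip": 255, "linear": [0.54, -0.04, 0.4], "delta_rot": [0, 0, 0]},
  {"grip": 255, "linear": [0.81, -0.07, 0.55], "delta_rot": [0, 0, 0]},
  {"grip": 255, "linear": [0.98, -0.09, 0.65], "delta_rot": [0, 0, 0]},
  {"grip": 255, "linear": [0.98, -0.09, 0.65], "delta_rot": [0, 0, 0]},
  {"grip": 255, "linear": [0.98, -0.09, 0.65], "delta_rot": [0, 0, 0]},
])

```text
time: 14.6
ee_pos: [0.5289, -0.1947, 0.0965]
tcp_rot: [147.9, 0.2, 84.6]
wrist_force: [0.1, 0.2, -0.3]
opening: -0.0
grasp_force: 0.0
```

```bash
python3 - <<'E'
from h import *
delta(U-.004,V-.255,.018,-np.pi/2)
s=bot.get_obs();p=bot.camera('side')
a=cv2.resize(p['color'][180:240,310:390,::-1],(800,600),interpolation=cv2.INTER_CUBIC); cv2.imwrite('pics/s4.png',a)
E
```

```text
now uvh mm [  88.8 -140.8   16.9] psi -1.574 tilt 0.33 q [-25. -24. -37.  46.  10.  73.] F [ 0.1  0.2 -0.3] t 14.6
linear cm [ 0.4  -0.03  0.38] rot [ 0.003 -0.001  0.006] 0.007
```

View pics/s4.png

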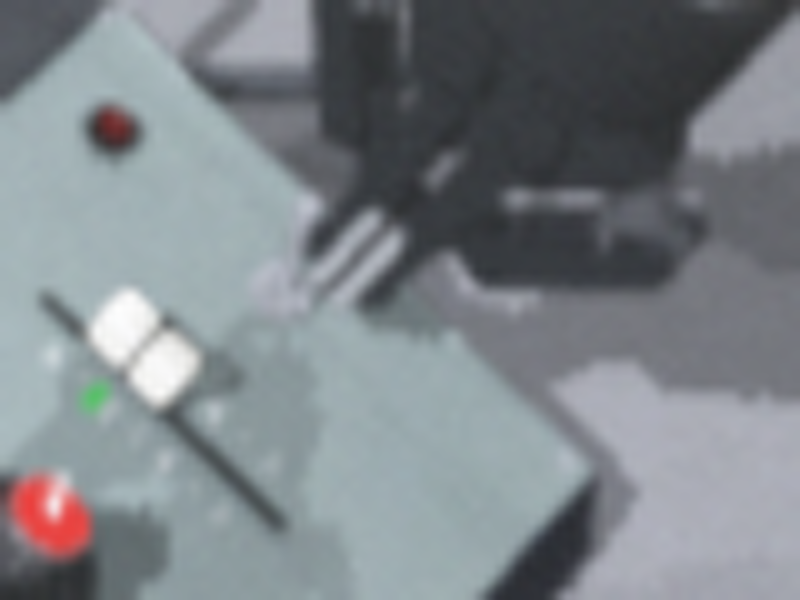

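>>> play_rows([
  {"grip": 255, "linear": [0.17, -0.02, 0.11], "delta_rot": [0, 0, 0]},
  {"grip": 255, "linear": [0.34, -0.03, 0.22], "delta_rot": [0, 0, 0]},
  {"grip": 255, "linear": [0.51, -0.05, 0.33], "delta_rot": [0, 0, 0]},
  {"grip": 255, "linear": [0.51, -0.05, 0.33], "delta_rot": [0, 0, 0]},
  {"grip": 255, "linear": [0.51, -0.05, 0.33], "delta_rot": [0, 0, 0]},
])

```text
time: 15.15
ee_pos: [0.5306, -0.1948, 0.0968]
tcp_rot: [148.4, 0.1, 84.5]
wrist_force: [-25.3, 2.8, 5.1]
opening: -0.0
grasp_force: 11.4
```

```bash
python3 - <<'E'
from h import *
delta(U-.004,V-.255,.018,-np.pi/2)
E
```

```text
now uvh mm [  90.4 -140.8   16.2] psi -1.577 tilt 0.6 q [-25. -23. -36.  47.  10.  73.] F [-25.3   2.8   5.1] t 15.15
linear cm [ 0.23 -0.02  0.36] rot [ 0.001 -0.009  0.008] 0.012
```

Force rose to 25 N at u ≈ 90 mm, so the lever is at its stop; back off.

>>> play_rows([
  {"grip": 255, "linear": [-1, 0.1, -0.5], "delta_rot": [0, 0, 0]},
  {"grip": 255, "linear": [-3, 0.2, -1.5], "delta_rot": [0, 0, 0]},
  {"grip": 255, "linear": [-5, 0.3, 1], "delta_rot": [0, 0, 0]},
  {"grip": 255, "linear": [-7, 0.5, 5], "delta_rot": [0, 0, 0]},
  {"grip": 255, "linear": [-9, 0, 9], "delta_rot": [0, 0, 0]},
  {"grip": 255, "linear": [-9, -3, 12], "delta_rot": [0, 0, 0]},
  {"grip": 255, "linear": [-9, -6, 12], "delta_rot": [0, 0, 0]},
  {"grip": 255, "linear": [-9, -6, 12], "delta_rot": [0, 0, 0]},
])

```text
time: 15.95
ee_pos: [0.4439, -0.258, 0.2211]
tcp_rot: [147.8, 0.3, 84.4]
wrist_force: [-0.0, 0.4, -0.9]
opening: -0.0
grasp_force: 0.0
```

```bash
python3 - <<'E'
from h import *
delta(U,V-.255,.1,-np.pi/2)
panelview('r4',[('top',U,V,.0165),('top',U,V-.105,.0165),('top',FM-.02,V-.215,.019),('side',FM-.02,V-.23,.019)])
E
```

```text
now uvh mm [  88.1 -211.3  164.4] psi -1.576 tilt 0.5 q [-40. -29. -26.  65.  17.  60.] F [-0.   0.4 -0.9] t 15.95
linear cm [ 4.89  6.65 -4.92] rot [0.005 0.001 0.009] 0.01
```

View pics/r4.png

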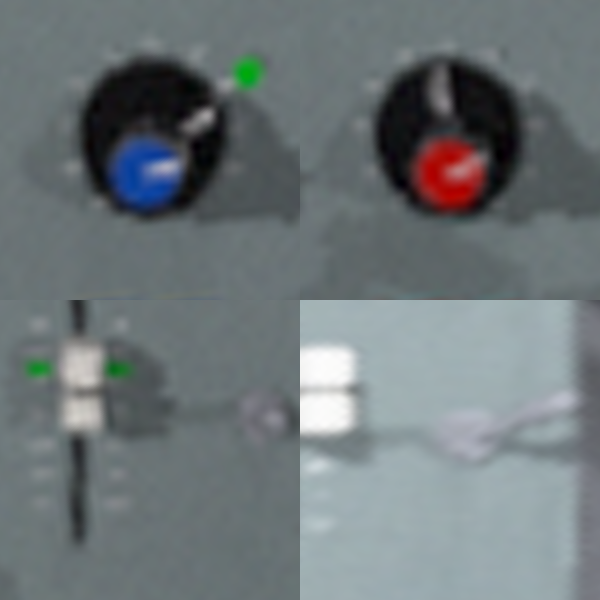

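```bash
python3 -c "
from workcell import bot
print(bot.job_done())"
```

```text
the job is handed in; nothing more can be done
None
```

I handed the job in with the left ring's line at about -1.0 rad (on the green dot) and the fader's line level with its mark, both set before the mic switch went up to its on stop. The last pictures show no sign that the other knobs moved, the arm touches nothing, and it took about 16 s; the hand-in gave no verdict.

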